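# Fit a letter plate to a mailbox door

## Task

Two metal plates lie in the lanes of the low black rack. Push the one with the slot cut through it along its lane until its end sticks well out over the open end of the rack, then take it by that overhanging end, lift it off and lay it flat over the slot in the wooden mailbox door, slot over slot, without dropping it. Leave the plain plate where it lies.

Things in the scene. Friction and masses are not known exactly. Their poses are not given: they have to be found in the camera images.
- letter_plate_mid (a point): letter plate to fit: aluminium, 50 (x) by 180 (y) by 5 mm thick (z), about 0.1 kg, one slot 16 x 120 mm cut through its middle along y; same either way round. This point is its centre, half-way up. It starts flat in one of the rack's two lanes (either one), y along the lane, at least 20 mm inside the open end, at least 50 mm of free lane behind it.
- blank_plate_mid (a point): plain plate that stays in the other lane: same metal, outline 50 x 180 x 5 mm, axes and centre point, but no slot.
- rack_edge (a point): middle of the open end of the fixed black two-lane rack with wooden ribs, at the height of the lane floors, 70 mm above the table; z up, +y along the lanes out of the open end. Rack 170 (x) by 340 mm (y). Lane centres at x = -40.5 and +40.5 mm; lanes 61 mm wide between 6 mm high ribs, a 10 mm thick such rib closes the other end. Beyond the open end is free space down to the table.
- door_slot (a point): centre of the mail slot in the fixed brown wooden door, on its upper face, 18 mm above the table. The door lies flat, 320 (x) by 260 mm (y); the slot is 20 (x) by 130 mm (y), 80 mm from the door's middle towards the robot side (-x). Other marks (thin dark lines, brass label, hinges) are flush. The plate's y axis goes along this y axis.
There are look-alikes about, which are no part of the job. Leave any green look-alike of the part that bears letter_plate_mid alone.

How it is judged (in metres and radians):
On the way, in this order (a step that is already met when the one before it is completed fails the run):
1. the letter plate lies flat on the rack with its end at least 30 mm out past the open end (y of letter_plate_mid in the frame of rack_edge above -0.06 m and z of letter_plate_mid in the frame of rack_edge between -0.002 and 0.007 m and angle between letter_plate_mid's own z axis and vertical below 0.06 rad), for 0.2 s.
2. the letter plate is lifted off the rack in the gripper (z of letter_plate_mid in the frame of rack_edge above 0.015 m and contact force between the fingers and letter_plate above 0.5 N), for 0.1 s.
At the end, for the whole second after the job is handed in: The slotted letter plate lies flat and still on the mailbox door, its centre within 15 mm of the centre of the door's slot and its long axis within 10 degrees of the slot's; the plain plate is within 20 mm of where it was (horizontal distance between letter_plate_mid and door_slot below 0.015 m and angle between the y axis of letter_plate_mid and the y axis of door_slot, either way round below 0.175 rad and z of letter_plate_mid in the frame of door_slot below 0.006 m and angle between letter_plate_mid's own z axis and vertical below 0.06 rad and linear speed of letter_plate below 0.02 m/s); the robot touches nothing.
It fails at once if the plain plate is moved more than 20 mm (distance of blank_plate_mid from where it was at the start of the episode above 0.02 m).
It fails at once if the letter plate is dropped (falls free faster than 0.9 m/s, from about 40 mm) (linear speed of letter_plate above 0.9 m/s and contact force between the fingers and letter_plate below 0.1 N).
It also fails if it takes over 51 s, if anything falls off the work surface, if the arm or the gripper's body presses on something with over 40 N, if the wrist force passes 120 N, or if a joint passes its speed limit or range.

## Robot

A 7-joint arm with a two-finger parallel gripper is mounted at the origin on the work surface. World frame = base frame: x ahead of the robot, y to its left, z up, the work surface at z = 0. Lengths are in mm, angles in rad, forces in N, time in s.
With the tool pointing down it reaches from about 400 to 875 mm from the base axis. Payload 4.4 kg.
Tool frame: the origin (TCP) lies at the very end of the fingers, on their centre line; the grasp point (between the pads) lies 19 mm behind it; z points along the fingers, y is the direction in which the jaws open and shut (so a half turn about z gives the same grasp; the last joint's range is limited). The gripper opens to 85 mm and grips with 20 to 120 N. Pads are 22 mm wide; open, the fingers measure 114 mm over their backs; the gripper's body (76 mm by 85 mm) begins 54 mm behind the grasp point. The pads swing forward as they close: fully open they stand 13 mm farther back than shut.
Start: joints at [1.154, 0.628, 0.038, 1.517, -0.027, 0.996, -0.02], TCP at [223.4, -610.418, 231.313] pointing down, gripper open.
Joint ranges: [-3.06, 3.06], [-0.37, 2.12], [-1.25, 1.32], [0.18, 2.47], [-1.1, 4.24], [0.23, 1.98], [-2.94, 2.94]. Speed limits (rad/s): [2.57, 2.57, 3.14, 3.14, 3.14, 3.14, 3.14].

## Interface

Orientations are given as [roll, pitch, yaw] about the fixed x, y, z axes, in that order (R = Rz(yaw) Ry(pitch) Rx(roll)).
In Python, from cell import ctrl gives the robot as it stands.
- The arm moves only by the shell command python3 -m crank 'ROWS' [OPENING]. ROWS is JSON, a list that holds one entry, the list of rows, each a list of 6 numbers: the shift along the tool's x, y, z in units of 30 mm (1.0 is 30 mm), then the turn, a rotation vector about the tool's x, y, z in units of 6 degrees (1.0 is 6 degrees). In form: [[[tx, ty, tz, rx, ry, rz], ...]]. A call has 1 to 12 rows; each row shifts and turns the pose as measured when the row begins, along the tool's axes as they then stand; what a row does not reach is not made up. A row lasts 1/12 s, in which the tool goes at most 41.7 mm and 7.16 degrees, less where a joint would pass 70% of its speed; a pose out of reach is approached as far as the arm can. A call is refused whole if a number of a shift passes 1 or a number of a turn 1, either way. A call with a gripper value outside its range is refused whole. OPENING is the gripper command: -1 is fully open, 1 is shut, values between are in proportion, set as the call begins (- or left out, the last holds). The fingers move at their own pace and stop on an object; the grip force is fixed at half the most. Time passes only in rows, so rows that do not move let the fingers close. It gives the time, the measured TCP pose, the force and the opening at its end, in the units of the state.
- ctrl.read_state(): the state, without advancing time (a new reading comes with each control period).
- ctrl.get_image(name): name is "scene" or "top"; returns a dict with "color" (384x512x3 uint8, red, green, blue), "depth" (384x512 float32, mm along the optical axis (not along the pixel's ray), 0 where there is no reading), "camera_matrix" (3x3 intrinsics, pixels), "k1" (the pictures are not rectified: a ray, as slopes to the right and down, at radius r is drawn at 1 + k1 r^2 times it, then the intrinsics apply), "R" (3x3) and "t" (3): a world point X has camera coordinates R X + t. Camera axes: x right, y down, z forward; pixel columns grow to the right and rows downward; lengths in mm; the calibration is good to about 2 mm. A picture is of the moment at which its call begins.
- ctrl.finish_job(): hands the job in, once; it reports no verdict.
Trained networks look in a picture, given as the dict that the camera call returned (one of the last four; its "shot" number tells which), for a name from the list of things; names that differ only in an ending like _2 or _b are one class to them, and where a whole thing is asked for, a point or a joint stands for the part that bears it (a point fixed in the world has none). Each returns a list of dicts, best first, with "conf" (0 to 1); they miss things now and then, are a little off and sometimes report something else, mostly with a low value. They report only what shows in the picture. A call takes as long as a camera call. They do not tell look-alikes from the thing itself.
- ctrl.search_frame(query, picture): "extent" ([centre column, centre row, width, height] in pixels, round what is visible of it).
The state is a dict: "clock": time; "qpos": joint angles; "qd": joint speeds; "tau": joint torques, N m; "eef_pos": TCP position; "tool_rot": TCP orientation; "force": force on the tool from outside, world axes, zero at the start; "torque": the same for the moment, N m; "width": finger opening in mm.
Only numpy, scipy, OpenCV 4.12 (cv2) and the standard library are available. Lean on these libraries where they do the work, as an engineer would, in place of code of your own. Each camera call takes 0.05 s, during which the arm holds its last target. There are 200 camera calls.

## Working session

There is one attempt and no reset: what is moved stays moved. The work goes in short steps, Python scripts to look and compute and a shell command to move; the robot and the scene stay as the last step left them, time stands still between calls to the robot, and variables do not carry over. Pictures are saved under pics/ and viewed, about 8 in all and at most 12, crops included, and the job is handed in when it is done.

```bash
ls; mkdir -p pics; cat > h.py <<'E'
import numpy as np, cv2
from cell import ctrl
def show(im,name,box=None,s=1):
    a=im["color"][:,:,::-1]
    if box: a=a[box[1]:box[3],box[0]:box[2]]
    cv2.imwrite("pics/"+name,cv2.resize(a,None,fx=s,fy=s,interpolation=cv2.INTER_CUBIC))
def ray(im,uv):
    K=im["camera_matrix"];x=cv2.undistortPoints(np.array(uv,float).reshape(-1,1,2),K,np.array([im["k1"],0,0,0.]),None,None,None,(3,50,1e-9)) if False else cv2.undistortPoints(np.array(uv,float).reshape(-1,1,2),K,np.array([im["k1"],0,0,0.]))
    return np.c_[x.reshape(-1,2),np.ones(len(x))]
def onz(im,uv,z):
    """pixels -> world points on plane z"""
    R,t=np.array(im["R"]),np.array(im["t"]);d=ray(im,uv)@R;c=-R.T@t
    return c+d*((z-c[2])/d[:,2])[:,None]
def cloud(im):
    R,t=np.array(im["R"]),np.array(im["t"]);h,w=im["depth"].shape
    v,u=np.mgrid[:h,:w];p=ray(im,np.c_[u.ravel(),v.ravel()])*im["depth"].ravel()[:,None]
    return ((p-t)@R).reshape(h,w,3)
E
python3 - <<'E'
from h import *
for n in("scene","top"):
    im=ctrl.get_image(n);show(im,n+".png",s=1.5)
    for q in("letter_plate_mid","blank_plate_mid","rack_edge","door_slot"):
        print(n,q,[(np.round(d["extent"]).tolist(),round(d["conf"],2)) for d in ctrl.search_frame(q,im)][:4])
    print(-np.array(im["R"]).T@im["t"],im["k1"])
print(ctrl.read_state())
E
```

```text
pics
scene letter_plate_mid [([247.0, 155.0, 61.0, 20.0], 0.85), ([127.0, 278.0, 44.0, 67.0], 0.78), ([263.0, 239.0, 55.0, 62.0], 0.72), ([189.0, 198.0, 52.0, 49.0], 0.72)]
scene blank_plate_mid [([238.0, 219.0, 58.0, 57.0], 0.83), ([360.0, 167.0, 134.0, 104.0], 0.59)]
scene rack_edge [([247.0, 240.0, 127.0, 132.0], 0.7)]
scene door_slot [([358.0, 167.0, 134.0, 104.0], 0.69)]
[ 993.91397084 -660.90969769 1037.78953759] 0.027842237884103054
top letter_plate_mid [([207.0, 238.0, 62.0, 55.0], 0.71), ([395.0, 228.0, 61.0, 45.0], 0.69), ([306.0, 142.0, 70.0, 23.0], 0.67), ([296.0, 249.0, 66.0, 21.0], 0.64)]
top blank_plate_mid [([299.0, 172.0, 76.0, 25.0], 0.64)]
top rack_edge [([303.0, 156.0, 132.0, 69.0], 0.97)]
top door_slot [([143.0, 137.0, 116.0, 120.0], 0.87)]
[ 382.29631285  -58.26706822 1063.7438431 ] -0.13588905364095746
{'clock': 0.5, 'qpos': array([ 1.15416974,  0.6284417 ,  0.03850489,  1.51745491, -0.02701311,
        0.99629379, -0.02000315]), 'qd': array([-0.0001198 , -0.0031463 , -0.00094833, -0.00099909,  0.00177391,
       -0.00034536,  0.0001635 ]), 'tau': array([-1.37294734e-03, -5.62798333e+01,  1.22394394e+00, -1.93604153e+01,
        1.08007947e-02,  2.62829788e-03, -6.36491137e-06]), 'eef_pos': array([ 223.4064469 , -610.38079932,  231.26885659]), 'tool_rot': array([-3.14151256e+00, -4.01523675e-05,  3.50786107e-01]), 'force': array([ 0.26700021, -0.49383513,  0.75392887]), 'torque': array([-0.05269914,  0.00196131, -0.01732516]), 'width': 85.4422135500543}
```

View pics/top.png

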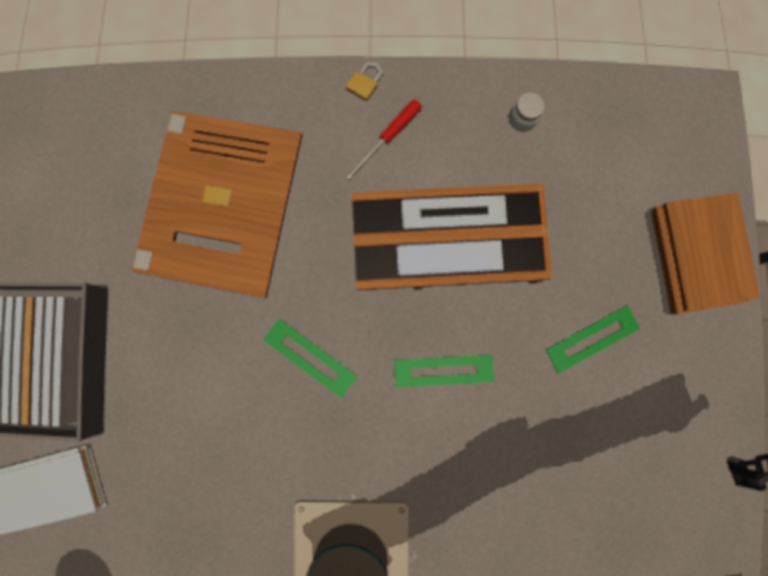

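View pics/scene.png

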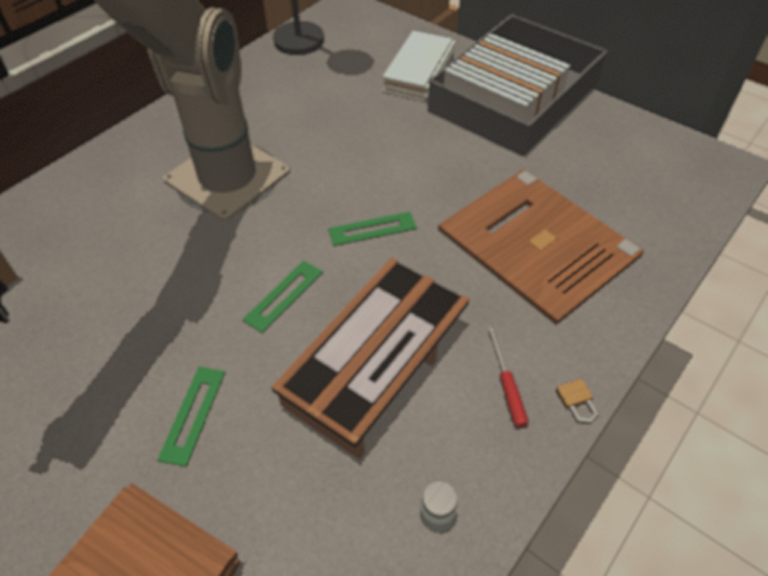

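The top view has +x up and +y left. The slotted plate is in the far (+x) lane at about (454,211), with the plain plate nearer at (450,258). The rack's open end faces left, and the door slot is at (207,242). The green plates are look-alikes.

```bash
cat > meas.py <<'E'
from h import *
def rect(P):
    c,s,a=cv2.minAreaRect(P[:,:2].astype(np.float32));b=cv2.boxPoints((c,s,a))
    e=[b[1]-b[0],b[2]-b[1]];e=max(e,key=np.linalg.norm);e=e*np.sign(e[1])
    return np.round(c,1),np.round(s,1),round(float(np.degrees(np.arctan2(-e[0],e[1]))),2)  # yaw of long axis from +y
def blobs(im,mask,z,amin=60):
    n,l,st,_=cv2.connectedComponentsWithStats(mask.astype(np.uint8),connectivity=4)
    for i in range(1,n):
        if st[i,4]<amin: continue
        v,u=np.where(l==i);yield st[i].tolist(),rect(onz(im,np.c_[u,v],z))
if __name__=="__main__":
    for n in("top","scene"):
        im=ctrl.get_image(n);hsv=cv2.cvtColor(im["color"],cv2.COLOR_RGB2HSV);C=cloud(im)
        white=(hsv[...,1]<40)&(hsv[...,2]>135)
        print(n)
        roi=(C[...,0]>330)&(C[...,0]<720)&(C[...,1]>-420)&(C[...,1]<420)
        for b in blobs(im,white&roi&(C[...,2]>50),75): print("plate",b)
        wood=(hsv[...,0]<16)&(hsv[...,1]>110)&roi
        for b in blobs(im,wood&(C[...,2]>55),76,300): print("rackwood",b)
        for b in blobs(im,wood&(C[...,2]<45)&(C[...,1]>0),18,300): print("door",b)
        door=(C[...,1]>30)&(C[...,2]<45)&roi
        print("slot hsv",hsv[161,138] if n=="top" else hsv[143,340])
E
python3 meas.py; python3 - <<'E'
from h import *
im=ctrl.get_image("top");show(im,"t2.png",(85,70,375,205),2.7)
C=cloud(im)
for u,v in((303,127),(303,172),(245,142),(303,157),(138,161),(120,161),(170,160)): print(u,v,C[v,u].round(1))
E
```

```text
top
plate ([268, 131, 69, 21, 956], (array([ 615.4, -180.5]), array([ 49. , 179.7]), 3.11))
plate ([265, 161, 70, 22, 1301], (array([ 534.3, -171.9]), array([ 49.3, 179.2]), 3.26))
rackwood ([235, 122, 133, 71, 3134], (array([ 572.8, -175.8]), array([172.9, 339.7]), 3.29))
door ([88, 109, 109, 90, 6752], (array([617.5, 260.7]), array([261.9, 255.8]), -10.8))
slot hsv [ 16  54 122]
scene
plate ([211, 192, 55, 55, 1096], (array([ 534.2, -172. ]), array([ 50.1, 179.8]), 3.48))
plate ([233, 209, 56, 59, 954], (array([ 615.2, -180.2]), array([ 50. , 179.8]), 3.11))
rackwood ([182, 173, 130, 123, 2623], (array([ 575.3, -177. ]), array([170.4, 340.6]), 3.45))
door ([293, 117, 106, 84, 4359], (array([618. , 258.4]), array([264.8, 254.7]), -10.61))
slot hsv [14 55 97]
303 127 [ 651.6 -182.1   78. ]
303 172 [ 532.7 -180.7   76.1]
245 142 [612.6 -30.3  69.6]
303 157 [ 572.5 -181.5   73.8]
138 161 [574.2 273.2   2. ]
120 161 [575.1 327.2  -2. ]
170 160 [574.2 178.3  16.7]
```

View pics/t2.png

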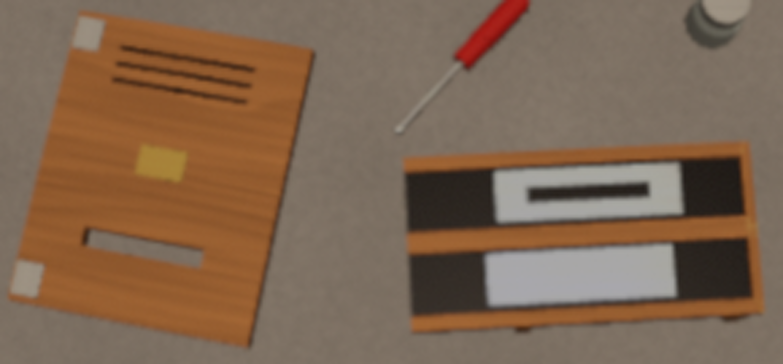

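Both cameras agree on the plates to within 1 mm. Next I'll locate the door slot, using the door's outline corners and the slot blob.

```bash
python3 - <<'E'
from meas import *
for n in("top","scene"):
    im=ctrl.get_image(n);hsv=cv2.cvtColor(im["color"],cv2.COLOR_RGB2HSV)
    h,w=hsv.shape[:2];v,u=np.mgrid[:h,:w];P=onz(im,np.c_[u.ravel(),v.ravel()],18).reshape(h,w,3)
    roi=(np.abs(P[...,0]-618)<200)&(np.abs(P[...,1]-260)<200)
    wood=(hsv[...,1]>100)&(hsv[...,0]<25)&roi
    nn,l,st,_=cv2.connectedComponentsWithStats(wood.astype(np.uint8));i=1+np.argmax(st[1:,4])
    cs,_=cv2.findContours((l==i).astype(np.uint8),cv2.RETR_EXTERNAL,2)
    hull=cv2.convexHull(max(cs,key=cv2.contourArea))
    m=np.zeros((h,w),np.uint8);cv2.fillConvexPoly(m,hull,1)
    c=rect(P[m>0]);print(n,"door",c)
    b=np.radians(c[2]);print(" slot from outline",c[0]-80*np.array([np.cos(b),np.sin(b)]))
    inner=(m>0)&~(l==i)
    for b in blobs(im,inner,18,15): print("  hole",b)
E
```

```text
top door (array([649.4, 254.6]), array([266.1, 324.1]), 79.19)
 slot from outline [634.39577974 176.01963748]
  hole ([112, 79, 12, 10, 60], (array([794.5, 336.7]), array([20. , 39.2]), 36.43))
  hole ([117, 155, 43, 14, 271], (array([569.9, 268.8]), array([123.6,  17.5]), -10.6))
  hole ([88, 166, 13, 14, 141], (array([539. , 393.5]), array([32.6, 35.8]), 79.32))
scene door (array([649.8, 252.5]), array([269.3, 324.2]), 79.44)
 slot from outline [635.138793   173.85491745]
  hole ([344, 116, 14, 8, 55], (array([539.1, 384.4]), array([43.3, 25.7]), -72.86))
  hole ([326, 136, 27, 19, 126], (array([572. , 266.4]), array([118.7,  14.6]), -10.52))
  hole ([411, 160, 10, 11, 50], (array([794.1, 334.4]), array([20. , 40.3]), 41.86))
```

```bash
python3 -m crank '[[[1,-0.32,0,0,0,0],[1,-0.32,0,0,0,0],[1,-0.32,0,0,0,0],[1,-0.32,0,0,0,0],[1,-0.32,0,0,0,0],[1,-0.32,0,0,0,0],[1,-0.32,0,0,0,0],[1,-0.32,0,0,0,0],[1,-0.32,0,0,0,0],[1,-0.32,0,0,0,0],[1,-0.32,0,0,0,0],[1,-0.32,0,0,0,0]]]' 1
python3 -m crank '[[[0,0,0,0,0,-1],[0,0,0,0,0,-1],[0,0,0,0,0,-1],[0,0,0,0,0,-1],[0,0,0,0,0,-1],[0,0,0,0,0,-1],[0,0,0,0,0,-1],[0,0,0,0,0,-1],[0,0,0,0,0,-1],[0,0,0,0,0,-1],[0,0,0,0,0,-1],[0,0,0,0,0,-1]]]'
```

```text
clock: 1.75
eef_pos: [525.9, -380.0, 229.7]
tool_rot: [3.136, 0.007, 0.331]
force: [0.7, -0.5, 0.3]
width: 0.1
clock: 2.75
eef_pos: [538.0, -367.3, 229.5]
tool_rot: [3.141, 0.004, 1.667]
force: [0.4, 0.8, -0.1]
width: -0.0
```

```bash
cat > go.py <<'E'
import sys,numpy as np
from cell import ctrl
from scipy.spatial.transform import Rotation as Ro
x,y,z,yaw=map(float,sys.argv[1:5]);s=ctrl.read_state()
R=Ro.from_euler("xyz",s["tool_rot"]);T=Ro.from_euler("xyz",[np.pi,0,np.radians(yaw)])
print("units",np.round(R.inv().apply(np.array([x,y,z])-s["eef_pos"])/30,2),np.round(np.degrees((R.inv()*T).as_rotvec())/6,2),"pos",s["eef_pos"].round(1),"yaw",np.degrees(s["tool_rot"][2]).round(2),"F",s["force"].round(1),"t",s["clock"])
E
python3 go.py 622.1 -299.8 110 93.3
```

```text
units [1.98 3.   3.98] [0.01 0.03 0.37] pos [ 538.  -367.3  229.5] yaw 95.5 F [ 0.4  0.8 -0.1] t 2.75
```

```bash
python3 -m crank '[[[0,0,0,0.01,0.03,0.37],[0.5,0.75,0.6,0,0,0],[0.5,0.75,0.6,0,0,0],[0.5,0.75,0.6,0,0,0],[0.5,0.75,0.6,0,0,0],[0,0,0.6,0,0,0],[0,0,0.6,0,0,0],[0,0,0,0,0,0]]]'; python3 go.py 622.1 -299.8 73 93.3
```

```text
clock: 3.42
eef_pos: [628.6, -303.8, 119.0]
tool_rot: [3.137, 0.005, 1.625]
force: [-1.3, 0.1, -0.8]
width: 0.5
units [ 0.15 -0.22  1.53] [ 0.04  0.05 -0.03] pos [ 628.6 -303.8  119. ] yaw 93.11 F [-1.3  0.1 -0.8] t 3.4167
```

```bash
python3 -m crank '[[[0.15,-0.2,0.3,0.04,0.05,0],[0,0,0.3,0,0,0],[0,0,0.3,0,0,0],[0,0,0.2,0,0,0],[0,0,0,0,0,0]]]'; python3 go.py 622.1 -299.8 73 93.3
```

```text
clock: 3.83
eef_pos: [623.3, -301.7, 86.1]
tool_rot: [3.139, 0.002, 1.624]
force: [-1.1, -0.6, -0.4]
width: -0.2
units [ 0.06 -0.04  0.44] [ 0.02  0.02 -0.04] pos [ 623.3 -301.7   86.1] yaw 93.03 F [-1.1 -0.6 -0.4] t 3.8333
```

```bash
python3 -m crank '[[[0.06,-0.04,0.2,0.02,0.02,0],[0,0,0.2,0,0,0],[0,0,0.05,0,0,0],[0,0,0,0,0,0]]]'; python3 go.py 622.1 -299.8 72.5 93.3; python3 - <<'E'
from h import *
im=ctrl.get_image("scene");show(im,"s2.png",(170,165,320,305),4)
E
```

```text
clock: 4.17
eef_pos: [622.8, -301.6, 72.9]
tool_rot: [3.139, 0.002, 1.622]
force: [-0.1, 0.6, -0.9]
width: -0.2
units [ 0.06 -0.02  0.01] [ 0.02  0.02 -0.06] pos [ 622.8 -301.6   72.9] yaw 92.93 F [-0.1  0.6 -0.9] t 4.1667
```

View pics/s2.png

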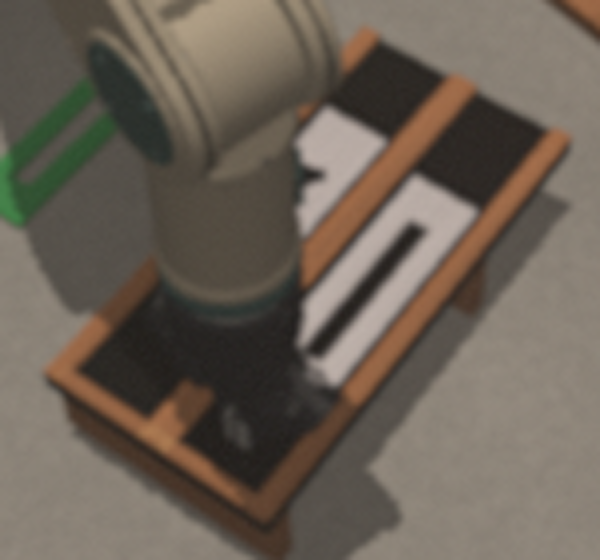

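The fingers are in the lane behind the slotted plate and clear of the ribs, so I can push along tool x.

```bash
python3 -m crank '[[[0.3,0,0.02,0.02,0.02,-0.06],[0.3,0,0.01,0,0,0],[0.3,0,0,0,0,0],[0.3,0,0,0,0,0],[0.3,0,0,0,0,0],[0.3,0,0,0,0,0],[0.3,0,0,0,0,0],[0.3,0,0,0,0,0]]]'; python3 go.py 612.3 -138 72.5 93.3
```

```text
clock: 4.88
eef_pos: [619.2, -224.2, 73.6]
tool_rot: [3.139, 0.002, 1.628]
force: [-0.4, -0.7, -0.1]
width: 0.1
units [ 2.88 -0.07  0.03] [ 0.03  0.02 -0.  ] pos [ 619.2 -224.2   73.6] yaw 93.28 F [-0.4 -0.7 -0.1] t 4.8833
```

```bash
python3 -m crank '[[[0.25,-0.02,0.04,0.03,0.02,0],[0.25,-0.02,0.03,0,0,0],[0.25,0,0.02,0,0,0],[0.25,0,0,0,0,0],[0.25,0,0,0,0,0],[0.2,0,0,0,0,0],[0.1,0,0,0,0,0],[0,0,0,0,0,0]]]'; python3 go.py 612.3 -138 72.5 93.3;  python3 - <<'E'
from h import *
im=ctrl.get_image("scene");show(im,"s3.png",(170,145,340,305),3.5)
E
```

```text
clock: 5.55
eef_pos: [617.4, -173.5, 73.5]
tool_rot: [3.137, 0.005, 1.63]
force: [-0.7, -1.7, 1.7]
width: -0.3
units [ 1.19 -0.1   0.03] [0.05 0.05 0.02] pos [ 617.4 -173.5   73.5] yaw 93.42 F [-0.7 -1.7  1.7] t 5.55
```

View pics/s3.png

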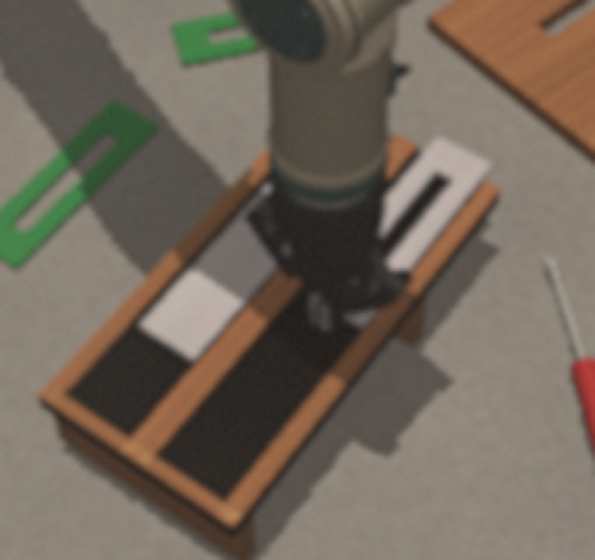

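The slotted plate is pushed straight and its end is just past the rack's end. I'll measure how far.

```bash
cat > end.py <<'E'
from meas import *
d=np.array([-.0576,.998]);e=np.array([564.2,-6.7]);n=np.array([.998,.0576])
for nm in("scene","top"):
    im=ctrl.get_image(nm);hsv=cv2.cvtColor(im["color"],cv2.COLOR_RGB2HSV)
    h,w=hsv.shape[:2];v,u=np.mgrid[:h,:w];P=onz(im,np.c_[u.ravel(),v.ravel()],75).reshape(h,w,3)
    q=P[...,:2]-e;ry=q@d;rx=q@n
    m=(hsv[...,1]<40)&(hsv[...,2]>125)&(np.abs(rx-40)<45)&(ry>-300)&(ry<140)
    for b in blobs(im,m,75,30): print(nm,b)
    k=m&(np.abs(rx-40)<20);k2=m&(ry>0);print(" front end rack-y",np.sort(ry[k])[-6:].round(1)," x range past edge",rx[k2].min().round(1) if k2.any() else 0,rx[k2].max().round(1) if k2.any() else 0)
E
python3 end.py
```

```text
scene ([279, 164, 47, 58, 1117], (array([604.3, -11.6]), array([ 89.7, 200.2]), 3.24))
 front end rack-y [81.9 83.4 83.4 85.  86.6 86.6]  x range past edge -5.0 84.7
top ([227, 132, 60, 23, 834], (array([610.7, -59.8]), array([ 53.2, 152.9]), 3.91))
 front end rack-y [20.1 20.3 20.4 20.5 20.6 20.7]  x range past edge 16.0 69.3
```

The front end is 20.5 mm out, so I need another 37 mm or so.

```bash
python3 -m crank '[[[0.25,-0.03,0.03,0.05,0.05,0],[0.25,-0.03,0.02,0,0,0],[0.25,-0.03,0,0,0,0],[0.25,0,0,0,0,0],[0.25,0,0,0,0,0],[0.2,0,0,0,0,0],[0.1,0,0,0,0,0],[0,0,0,0,0,0]]]'; python3 go.py 612.3 -138 72.5 93.3;python3 end.py
```

```text
clock: 6.37
eef_pos: [613.1, -131.6, 72.9]
tool_rot: [3.14, 0.006, 1.623]
force: [0.1, -1.4, 2.2]
width: -0.3
units [-0.21 -0.04  0.01] [ 0.02  0.06 -0.05] pos [ 613.1 -131.6   72.9] yaw 92.97 F [ 0.1 -1.4  2.2] t 6.3667
scene ([288, 164, 38, 46, 867], (array([603. ,  11.9]), array([ 89.7, 153.1]), 3.24))
 front end rack-y [81.9 81.9 83.4 83.4 85.  86.6]  x range past edge -5.0 84.7
top ([211, 133, 57, 22, 845], (array([607.8, -14.4]), array([ 53.4, 146. ]), 1.6))
 front end rack-y [62.8 62.9 63.  63.1 63.2 63.3]  x range past edge 18.1 71.7
```

```bash
python3 -m crank '[[[-0.4,0,0,0,0,0],[-0.4,0,-0.3,0,0,0],[0,0,-1,0,0,0],[0,0,-1,0,0,0],[0,0,-1,0,0,0],[-1,0,-1,0,0,0],[-1,0,0,0,0,0],[-1,0,0,0,0,0],[-1,0,0,0,0,0],[0,0,0,0,0,0]]]' -1; python3 end.py
```

```text
clock: 7.3
eef_pos: [616.7, -288.2, 208.3]
tool_rot: [-3.138, 0.004, 1.619]
force: [-0.4, -1.4, -0.7]
width: 85.5
scene ([267, 164, 59, 62, 1297], (array([604.7, -17.7]), array([ 89.7, 212.5]), 3.24))
 front end rack-y [81.9 81.9 83.4 83.4 85.1 86.6]  x range past edge -5.0 84.7
top ([211, 132, 71, 23, 1150], (array([608.8, -32.5]), array([ 53.5, 182.4]), 1.94))
 front end rack-y [62.8 62.9 63.  63.1 63.2 63.3]  x range past edge 18.0 71.9
```

```bash
python3 - <<'E'
from meas import *
im=ctrl.get_image("top");hsv=cv2.cvtColor(im["color"],cv2.COLOR_RGB2HSV)
for th in(125,140,150):
    m=(hsv[...,1]<40)&(hsv[...,2]>th);m[:125]=0;m[160:]=0;m[:,:205]=0;m[:,290:]=0
    n,l,st,_=cv2.connectedComponentsWithStats(m.astype(np.uint8),connectivity=4);v,u=np.where(l==1+np.argmax(st[1:,4]))
    P=onz(im,np.c_[u,v],75)[:,:2];r=rect(P);w,V=np.linalg.eigh(np.cov(P.T));a=V[:,1]*np.sign(V[1,1]);print(r,P.mean(0).round(1),np.degrees(np.arctan2(-a[0],a[1])).round(2))
E
python3 go.py 606.6 31.5 120 92.5
```

```text
(array([608.8, -32.5]), array([ 53.5, 182.4]), 1.94) [608.9 -30.4] 2.07
(array([608.3, -32. ]), array([ 53.4, 181. ]), 1.56) [609.1 -29.9] 2.07
(array([608.6, -31.9]), array([ 51.2, 180.5]), 1.24) [608.9 -29.9] 1.72
units [10.32  0.21  2.96] [-0.03 -0.04  0.12] pos [ 618.  -278.4  207.8] yaw 93.23 F [ 0.6  0.8 -0.4] t 7.45
```

```bash
python3 -m crank '[[[0,0,0,-0.03,-0.04,0.2],[1,0.02,0,0,0,0],[1,0.02,0,0,0,0],[1,0.02,0,0,0,0],[1,0.02,0,0,0,0],[1,0.02,0,0,0,0],[1,0.02,0,0,0,0],[1,0.02,0,0,0,0],[1,0.02,0.3,0,0,0],[1,0.02,0.4,0,0,0],[0.5,0,0.6,0,0,0],[0,0,0.4,0,0,0]]]'; python3 go.py 606.5 32 64 92
```

```text
clock: 8.45
eef_pos: [609.1, 38.5, 157.9]
tool_rot: [3.14, -0.01, 1.616]
force: [-0.9, -0.5, -0.0]
width: 85.1
units [-0.25 -0.1   3.13] [ 0.02 -0.1   0.09] pos [609.1  38.5 157.9] yaw 92.57 F [-0.9 -0.5 -0. ] t 8.45
```

```bash
python3 -m crank '[[[-0.2,-0.1,0.5,0.02,-0.1,0.09],[0,0,0.5,0,0,0],[0,0,0.5,0,0,0],[0,0,0.5,0,0,0],[0,0,0.5,0,0,0],[0,0,0.2,0,0,0],[0,0,0,0,0,0]]]'; python3 go.py 606.5 32 63 92
```

```text
clock: 9.03
eef_pos: [598.7, 50.7, 72.0]
tool_rot: [-3.134, -0.007, 1.626]
force: [0.0, -0.1, 0.1]
width: 85.5
units [-0.64  0.23  0.3 ] [-0.07 -0.07  0.19] pos [598.7  50.7  72. ] yaw 93.15 F [ 0.  -0.1  0.1] t 9.0333
```

```bash
python3 -m crank '[[[-0.3,0.12,0.1,-0.07,-0.07,0.19],[-0.32,0.1,0.1,0,0,0],[0,0,0.1,0,0,0],[0,0,0,0,0,0]]]'; python3 go.py 606.5 32 63 92
```

```text
clock: 9.37
eef_pos: [607.5, 32.5, 64.4]
tool_rot: [3.138, 0.0, 1.606]
force: [-0.3, 0.9, -0.6]
width: 85.0
units [-0.02 -0.03  0.04] [ 0.03  0.   -0.  ] pos [607.5  32.5  64.4] yaw 91.99 F [-0.3  0.9 -0.6] t 9.3667
```

```bash
python3 -m crank '[[[-0.02,-0.03,0.03,0.03,0,0],[0,0,0,0,0,0],[0,0,0,0,0,0],[0,0,0,0,0,0],[0,0,0,0,0,0],[0,0,0,0,0,0],[0,0,0,0,0,0],[0,0,0,0,0,0]]]' 1; python3 go.py 606.5 32 63 92;  python3 - <<'E'
from h import *
im=ctrl.get_image("scene");show(im,"s4.png",(220,110,400,260),4)
E
```

```text
clock: 10.03
eef_pos: [607.5, 30.8, 65.2]
tool_rot: [3.139, 0.0, 1.603]
force: [0.6, -0.5, 0.2]
width: 48.1
units [ 0.04 -0.03  0.07] [ 0.02  0.   -0.02] pos [607.5  30.8  65.2] yaw 91.87 F [ 0.6 -0.5  0.2] t 10.0333
```

View pics/s4.png

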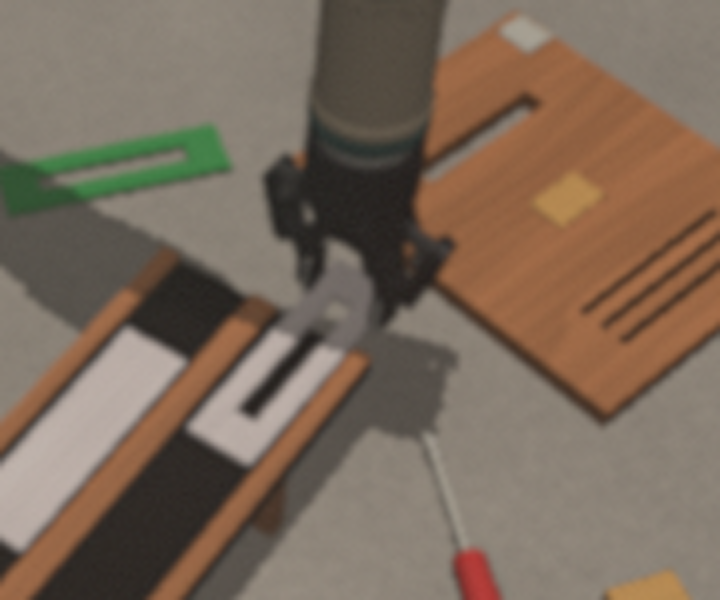

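The jaws have closed on the overhanging end, with a width of 48 mm. I'll lift gently and check.

```bash
python3 -m crank '[[[0,0,0,0,0,0],[0,0,0,0,0,0],[0,0,-0.2,0,0,0],[0,0,-0.2,0,0,0],[0,0,-0.3,0,0,0],[0,0,-0.3,0,0,0],[0,0,-0.4,0,0,0],[0,0,-0.4,0,0,0],[0,0,0,0,0,0],[0,0,0,0,0,0]]]'; python3 go.py 606.5 32 120 92;  python3 - <<'E'
from h import *
im=ctrl.get_image("scene");show(im,"s5.png",(220,110,400,260),4)
E
```

```text
clock: 10.92
eef_pos: [607.8, 31.6, 125.8]
tool_rot: [3.137, -0.0, 1.604]
force: [-1.4, -0.5, -1.2]
width: 47.8
units [ 0.01 -0.05  0.19] [ 0.04 -0.   -0.02] pos [607.8  31.6 125.8] yaw 91.91 F [-1.4 -0.5 -1.2] t 10.9167
```

View pics/s5.png

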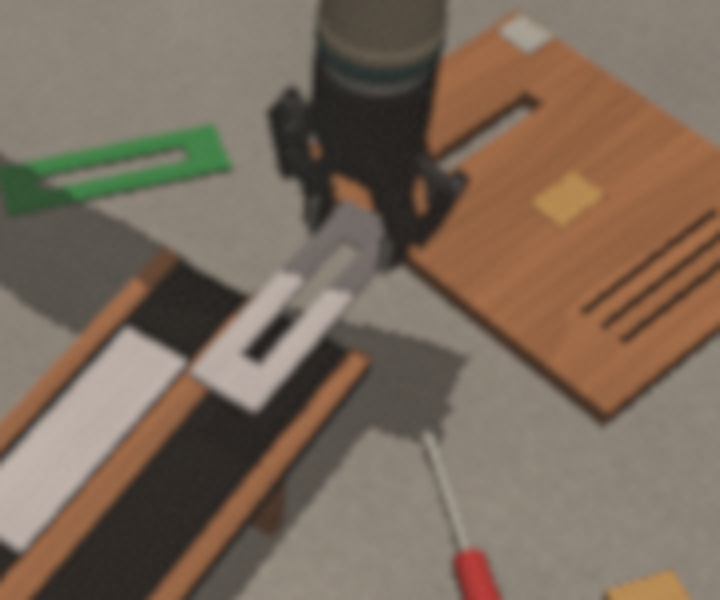

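The plate is held level, still in the far lane's line. Now I'll measure its pose in the hand.

```bash
cat > hand.py <<'E'
from meas import *
from scipy.spatial.transform import Rotation as Ro
s=ctrl.read_state();R=Ro.from_euler("xyz",s["tool_rot"])
for nm in("top","scene"):
    im=ctrl.get_image(nm);C=cloud(im);hsv=cv2.cvtColor(im["color"],cv2.COLOR_RGB2HSV)
    T=R.inv().apply((C-s["eef_pos"]).reshape(-1,3)).reshape(C.shape)
    m=(np.abs(T[...,1])<32)&(T[...,0]>-165)&(T[...,0]<-15)&(np.abs(T[...,2]+10)<22)&(hsv[...,1]<45)&(hsv[...,2]>100)&(im["depth"]>0)
    if m.sum()<50: print(nm,"few",m.sum());continue
    p=T[m];A=np.c_[p[:,:2],np.ones(len(p))];c=np.linalg.lstsq(A,p[:,2],rcond=None)[0]
    q=p[:,:2];w,V=np.linalg.eigh(np.cov(q[q[:,0]<-40].T));a=V[:,1]*np.sign(V[0,1])
    print(nm,len(p),"slope x,y",c[:2].round(3),"tool z at x=-63",(c[2]-63*c[0]).round(1),"x range",np.percentile(p[:,0],[.5,99.5]).round(1),"y range far",np.percentile(q[q[:,0]<-40][:,1],[1,99]).round(1),"ang deg",np.degrees(np.arctan2(a[1],a[0])).round(2))
E
python3 hand.py; python3 go.py 0 0 0 79.3
```

```text
top 514 slope x,y [-0.01   0.009] tool z at x=-63 -9.1 x range [-152.5  -65.6] y range far [-25.7  23.8] ang deg 12.66
scene 683 slope x,y [-0.004  0.003] tool z at x=-63 -8.4 x range [-153.5  -15.8] y range far [-25.1  25. ] ang deg -0.56
units [ -0.38 -20.28   4.1 ] [ 0.03 -0.01  2.1 ] pos [607.3  31.5 124.6] yaw 91.91 F [-0.5 -0.4 -1. ] t 11.0667
```

```bash
python3 -m crank '[[[0.3,0,0,0,0,0],[0.6,0,0,0,0,0],[0.8,0,0,0,0,0.3],[0.8,0,0,0,0,0.3],[0.8,0,0,0,0,0.3],[0.8,0,0,0,0,0.3],[0.8,0,0,0,0,0.3],[0.8,0,0,0,0,0.3],[0.6,0,0,0,0,0.3],[0.4,0,0,0,0,0],[0.2,0,0,0,0,0],[0,0,0,0,0,0]]]'; python3 go.py 582.7 330.1 100 79.3
```

```text
clock: 12.07
eef_pos: [612.8, 252.0, 114.3]
tool_rot: [-3.128, 0.004, 1.375]
force: [0.2, -0.3, -0.4]
width: 47.6
units [ 2.36 -1.48  0.49] [-0.13  0.04 -0.09] pos [612.8 252.  114.3] yaw 78.79 F [ 0.2 -0.3 -0.4] t 12.0667
```

```bash
python3 -m crank '[[[0.3,-0.2,0,-0.13,0.04,-0.09],[0.5,-0.4,0.1,0,0,0],[0.5,-0.4,0.2,0,0,0],[0.5,-0.3,0.2,0,0,0],[0.3,-0.1,0.1,0,0,0],[0.1,0,0,0,0,0],[0,0,0,0,0,0]]]'; python3 go.py 582.7 330.1 40 79.3
```

```text
clock: 12.65
eef_pos: [582.7, 319.1, 94.6]
tool_rot: [3.139, 0.006, 1.379]
force: [0.2, -0.7, -0.3]
width: 48.0
units [ 0.37 -0.07  1.82] [ 0.03  0.05 -0.04] pos [582.7 319.1  94.6] yaw 79.03 F [ 0.2 -0.7 -0.3] t 12.65
```

```bash
python3 -m crank '[[[0.2,-0.05,0.3,0.03,0.05,-0.04],[0.1,0,0.4,0,0,0],[0,0,0.4,0,0,0],[0,0,0.3,0,0,0],[0,0,0.2,0,0,0],[0,0,0,0,0,0]]]'; python3 go.py 582.7 330.1 24 79.3; python3 hand.py;  python3 - <<'E'
from h import *
im=ctrl.get_image("top");show(im,"t6.png",(85,60,235,210),4)
E
```

```text
clock: 13.15
eef_pos: [585.9, 322.5, 41.4]
tool_rot: [3.14, 0.003, 1.378]
force: [-0.6, 0.1, -1.3]
width: 48.2
units [ 0.23 -0.16  0.58] [ 0.01  0.03 -0.06] pos [585.9 322.5  41.4] yaw 78.93 F [-0.6  0.1 -1.3] t 13.15
top 584 slope x,y [-0.007  0.004] tool z at x=-63 -8.7 x range [-153.8  -16. ] y range far [-23.2  23.8] ang deg -0.13
scene 400 slope x,y [-0.002 -0.01 ] tool z at x=-63 -9.3 x range [-154.1  -16.5] y range far [-25.4  25.3] ang deg 0.95
```

View pics/t6.png

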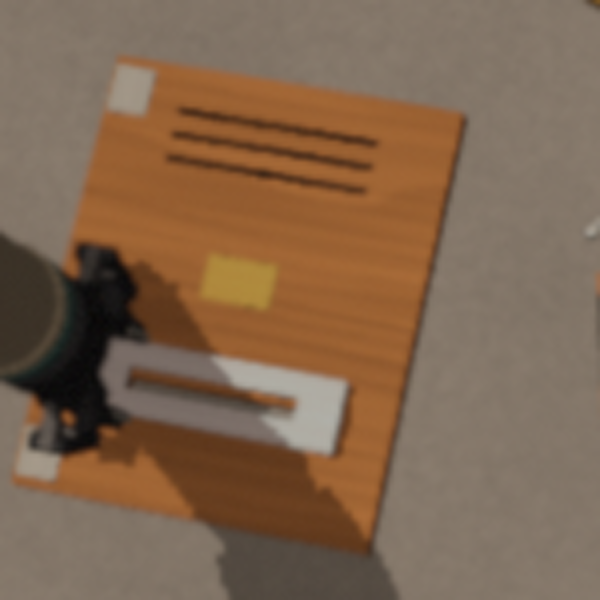

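The plate hangs level over the door with its slot nearly over the door slot. I'll correct the last few mm and go down.

```bash
python3 -m crank '[[[0.15,-0.1,0.15,0.01,0.03,-0.06],[0.08,-0.06,0.2,0,0,0],[0,0,0.15,0,0,0],[0,0,0.05,0,0,0],[0,0,0,0,0,0]]]'; python3 go.py 582.7 330.6 16 79.3
```

```text
clock: 13.72
eef_pos: [584.4, 333.8, 27.6]
tool_rot: [3.136, -0.006, 1.386]
force: [0.5, 0.1, -1.8]
width: 47.8
units [-0.12 -0.04  0.39] [ 0.05 -0.06  0.02] pos [584.4 333.8  27.6] yaw 79.39 F [ 0.5  0.1 -1.8] t 13.7167
```

```bash
python3 -m crank '[[[-0.1,-0.04,0.12,0.05,-0.06,0.02],[0,0,0.12,0,0,0],[0,0,0.08,0,0,0],[0,0,0,0,0,0]]]'; python3 go.py 582.7 330.6 15 79.3
```

```text
clock: 14.05
eef_pos: [582.6, 330.7, 17.1]
tool_rot: [-3.142, 0.001, 1.383]
force: [-0.7, 0.2, -0.8]
width: 47.7
units [-0.    0.    0.07] [-0.    0.01 -0.01] pos [582.6 330.7  17.1] yaw 79.26 F [-0.7  0.2 -0.8] t 14.05
```

```bash
python3 -m crank '[[[0,0,0.05,0,0,0],[0,0,0.04,0,0,0],[0,0,0,0,0,0]]]'; python3 go.py 582.7 330.6 14 79.3
```

```text
clock: 14.3
eef_pos: [583.0, 330.8, 16.2]
tool_rot: [3.141, 0.001, 1.383]
force: [0.0, -0.9, -0.6]
width: 47.6
units [-0.01 -0.01  0.07] [ 0.    0.01 -0.01] pos [583.  330.8  16.2] yaw 79.24 F [ 0.  -0.9 -0.6] t 14.3
```

```bash
python3 -m crank '[[[0,0,0.06,0,0,0],[0,0,0.05,0,0,0],[0,0,0,0,0,0]]]'; python3 go.py 582.7 330.6 14 79.3
```

```text
clock: 14.55
eef_pos: [583.6, 331.1, 16.2]
tool_rot: [3.14, 0.0, 1.383]
force: [1.9, -0.1, -2.1]
width: 48.1
units [-0.02 -0.03  0.07] [ 0.02  0.   -0.01] pos [583.6 331.1  16.2] yaw 79.22 F [ 1.9 -0.1 -2.1] t 14.55
```

```bash
python3 -m crank '[[[-0.02,-0.03,0.1,0.02,0,0],[0,0,0.08,0,0,0],[0,0,0,0,0,0]]]'; python3 go.py 582.7 330.6 14 79.3
```

```text
clock: 14.8
eef_pos: [584.1, 331.4, 16.4]
tool_rot: [3.139, -0.002, 1.382]
force: [0.4, 0.1, -0.5]
width: 48.0
units [-0.03 -0.04  0.08] [ 0.02 -0.02 -0.02] pos [584.1 331.4  16.4] yaw 79.19 F [ 0.4  0.1 -0.5] t 14.8
```

The descent has stopped at contact, so I'll release and rise straight up.

```bash
python3 -m crank '[[[0,0,0,0,0,0],[0,0,0,0,0,0],[0,0,0,0,0,0],[0,0,0,0,0,0],[0,0,0,0,0,0],[0,0,0,0,0,0],[0,0,-0.3,0,0,0],[0,0,-0.6,0,0,0],[0,0,-1,0,0,0],[0,0,-1,0,0,0],[0,0,-1,0,0,0],[0,0,-1,0,0,0]]]' -1
python3 -m crank '[[[1,0,-0.5,0,0,0],[1,0,0,0,0,0],[1,0,0,0,0,0],[1,0,0,0,0,0],[0,0,0,0,0,0],[0,0,0,0,0,0]]]'
python3 - <<'E'
from meas import *
for nm in("top","scene"):
    im=ctrl.get_image(nm);hsv=cv2.cvtColor(im["color"],cv2.COLOR_RGB2HSV);show(im,"f_%s.png"%nm,s=1.5)
    h,w=hsv.shape[:2];v,u=np.mgrid[:h,:w]
    for z,c in((23,(571,268)),(75,(534,-172))):
        P=onz(im,np.c_[u.ravel(),v.ravel()],z).reshape(h,w,3)
        m=(hsv[...,1]<45)&(hsv[...,2]>100)&(np.hypot(P[...,0]-c[0],P[...,1]-c[1])<110)
        if z==23: m&=np.abs((P[...,0]-c[0])*.982-(P[...,1]-c[1])*.186)<45
        else: m&=np.abs(P[...,0]-c[0])<40
        for b in blobs(im,m,z,150): print(nm,z,b)
    C=cloud(im);print("plate z",np.median(C[...,2][m]) if 0 else "")
E
```

```text
clock: 15.8
eef_pos: [578.6, 327.9, 160.1]
tool_rot: [-3.13, 0.011, 1.383]
force: [0.7, -1.0, 0.0]
width: 85.5
clock: 16.3
eef_pos: [607.8, 450.1, 191.2]
tool_rot: [3.139, -0.002, 1.377]
force: [-0.0, -0.6, -0.6]
width: 85.5
top 23 ([107, 148, 63, 27, 876], (array([571.6, 267.8]), array([177.6,  48.5]), -10.8))
top 75 ([264, 160, 72, 24, 1434], (array([ 534.5, -172.3]), array([ 53.3, 182.7]), 3.34))
plate z 
scene 23 ([315, 127, 49, 35, 582], (array([570.9, 268.7]), array([180.6,  50.2]), -10.74))
scene 75 ([210, 192, 57, 56, 1198], (array([ 533.7, -171.9]), array([ 53.3, 184.4]), 3.3))
plate z
```

View pics/f_top.png

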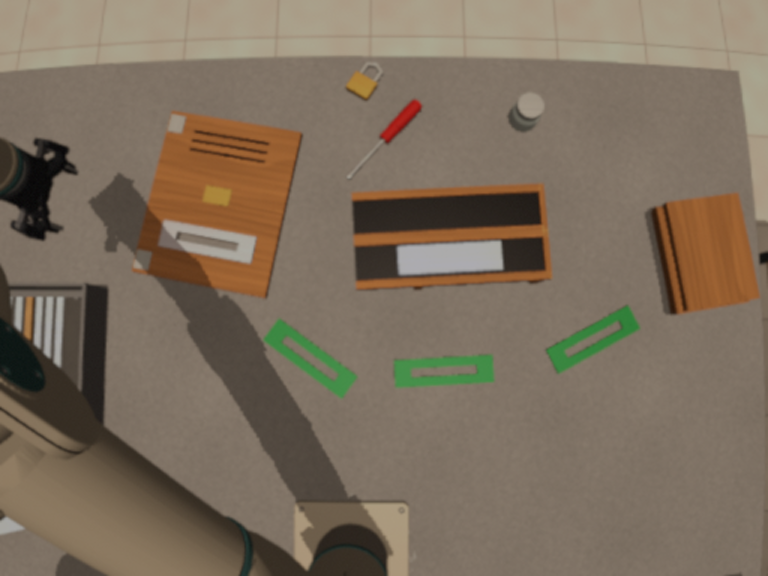

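The plate lies flat on the door at (571, 268), slot over slot. The plain plate hasn't moved and the arm is clear, so I'm handing in.

```bash
python3 -c "
from cell import ctrl
print(ctrl.finish_job())"
```

```text
the job is handed in; nothing more can be done
None
```

The slotted letter plate now lies on the mailbox door, slot over slot. I handed the job in at about 16.4 s on the robot clock; `finish_job()` gives no verdict.

I pushed the plate along the far lane until its end stuck out about 63 mm. I then gripped it by that end, lifted it level, and lowered it onto the door until the descent stopped at contact. The gripper opened and the arm moved clear.

**Letter plate:** both cameras put its centre at about (571, 268) mm, which is within about 1 mm of my estimate of the door slot. Its long axis is within about 0.3° of the slot's. The camera calibration is only good to about 2 mm.

**Plain plate:** it is within 1 mm of where it started, and the green look-alikes were left alone.

**Readings that disagreed:**
- The gripper read about 48 mm on the 50 mm plate while it held.
- The scene camera's overhang reading during the push was spoiled by the table showing through my colour mask, so I relied on the top camera for that.
- I did not measure the plate's height on the door after release. That it lies flat rests on the final top view and on both cameras giving the right outline size at that height.

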